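Set the sample cell in the water tester

ROBOT

A 6-joint arm with a two-finger parallel gripper is mounted at the origin on a cart in front of the work surface, level with it; the furniture and walls round the work are solid. World frame = base frame: x ahead of the robot, y to its left, z up, the work surface at z = 0. Lengths are in mm, angles in rad, forces in N, time in s.
With the tool pointing down it reaches from about 300 to 775 mm from the base axis. Payload 14.6 kg.
Tool frame: the origin (TCP) lies at the very end of the fingers, on their centre line; the grasp point (between the pads) lies 19 mm behind it; z points along the fingers, y is the line along which they close (so a half turn about z gives the same grasp; the last joint's range is limited). The gripper opens to 94 mm and grips with 3 to 60 N. Pads are 16 mm wide; open, the fingers measure 119 mm over their backs; the gripper's body (75 mm by 177 mm) begins 78 mm behind the grasp point.
Start: joints at [-1.213, 0.3, 1.521, -0, 1.321, -0.067], TCP at [226.668, -501.11, 205.446] pointing down, gripper open.
Joint ranges: [-3.03, 3.03], [-0.79, 2.21], [0.23, 2.52], [-1.04, 4.18], [0, 3.07], [-2.55, 2.55]. Speed limits (rad/s): [2.22, 2.22, 2.57, 3.14, 3.14, 3.14].

INTERFACE

Orientations are given as [roll, pitch, yaw] about the fixed x, y, z axes, in that order (R = Rz(yaw) Ry(pitch) Rx(roll)).
In Python, from cell import manip, eyes, ticket gives the robot as it stands. The module is installed in compiled form; this text tells all that it offers.
- The arm moves only by the tool arm_command, never from a script. Its argument "plan" is a list of rows, each a list of 5 numbers: the opening, from -1 (shut) to 1 (fully open), then the shift along the tool's x, y, z in m, then the turn about the tool's z in rad. In form: [[jaw, dx, dy, dz, roll], ...]. A call has 1 to 20 rows; each row shifts and turns the commanded pose from where the row before left it, along the tool's axes as they then stand; what a row does not reach is not made up. A row lasts 1/8 s, in which the tool goes at most 62.5 mm and 10.7 degrees, less where a joint would pass 70% of its speed; a pose out of reach is approached as far as the arm can. A call is refused whole if a number of a shift passes 0.0625 or a number of a turn 0.188, either way. A call with a gripper value outside its range is refused whole. The fingers move at their own pace and stop on an object; "newtons" is the grip in N (left out, the last holds). Time passes only in rows, so rows that do not move let the fingers close. It gives the time, the measured TCP pose, the force, the opening and the grip force at its end, in the units of the state.
- manip.read_state(): the state, without advancing time (a new reading comes with each control period).
- eyes.camera(name): name is "scene" or "top" or "wrist"; returns a dict with "img" (480x640x3 uint8, blue, green, red), "z_map" (480x640 float32, mm along the optical axis (not along the pixel's ray), 0 where there is no reading), "fx", "fy", "cx", "cy" (pixels), "eye" and "orientation" of the camera in the world. Camera axes: x right, y down, z forward; pixel columns grow to the right and rows downward; lengths in mm; the calibration is good to about 2 mm. A picture is of the moment at which its call begins.
- ticket.sign_off(): hands the job in; it is judged then, once.
The state is a dict: "clock": time; "joints": joint angles; "qd": joint speeds; "effort": joint torques, N m; "eef_pos": TCP position; "eef_rot": TCP orientation; "wrist_force": force on the tool from outside, world axes, zero at the start; "moment": the same for the moment, N m; "finger_gap": finger opening in mm; "finger_force": force on a finger pad.
Only numpy, scipy, OpenCV 4.12 (cv2) and the standard library are available. Lean on these libraries where they do the work, as an engineer would, in place of code of your own. Each camera call takes 0.05 s, during which the arm holds its last target. There are 200 camera calls.

TASK

Take the sample cell off its wooden stand and set it in the round well of the water tester: rest it lightly on the ring in the well, turn it until the blade under its foot drops into the slot of the ring, then turn cell and ring together clockwise (seen from above) until the two clear faces look at the two lens turrets. Never press or force the cell hard, leave it fully seated, upright and let go, and do not disturb the tumbler, the mug or the salt shaker.

Things in the scene. Friction and masses are not known exactly. Their poses are not given: they have to be found in the camera images.
- cell: sample cell, 93 mm tall, about 0.12 kg. Origin: centre of the blade's lower edge; z up, x through the two clear faces (half-turn symmetric). From below: blade 30 mm long along x, 5 thick, 6 tall; black round foot 42 mm across (z 6 to 14); 28 mm square body (to z 56), clear glass on +x and -x, black ribbed cheeks on +y and -y; orange cap (z 56 to 93)
- cell_cap (a point): where to grasp the cell's orange cap from above, 78 mm over the cell's origin; the cap is 34 mm along the cell's x and 30 mm along its y (grasp across the 30 mm), with a white line on top along x; axes as the cell
- tester: white countertop water tester, fixed, 170 mm (x) by 100 mm (y), deck 45 mm high; origin at the centre of its underside, below the well's centre; z up, x along the light path. Two black lens turrets 26 x 40 mm stand at x -56 and +56 mm, tops 31 mm above the deck
- light_axis (a point): middle of the light path between the two lenses, 15 mm above the deck over the well's centre; x runs along the light path. When the clear faces look at the turrets, the cell's x axis is parallel to it (either way round)
- well_mouth (a point): centre of the mouth of the round well in the tester's deck, at deck height; the well is 44.4 mm in diameter and 14 mm deep down to the ring
- ring_top (a point): centre of the top of the grey ring in the well (axes as the tester). The ring turns with about 0.1 N m and stays put; a slot 7.5 mm wide, 8 deep crosses it. Slot starts 0.4 to 1.15 rad counterclockwise of the light path, exact angle not reported; firm stop clockwise at 0.04 rad. Blade out of slot: cell origin level with this point; blade in, foot on ring: 6 mm lower, turning play 0.08 rad
- stand: light wooden stand for the cell, fixed, 84 x 84 x 15 mm, origin at the centre of its underside. Its central hole is 45 mm across and 5 mm deep for the foot, with a 34 mm hole right through below for the blade; the cell's origin starts 4 mm above the worktop
- tumbler: clear glass tumbler, 80 mm in diameter and 91 mm tall, origin at the centre of its underside; leave it alone
- mug: white mug with grey dots, 82 mm in diameter (117 mm with its handle) and 91 mm tall, origin at the centre of its underside; leave it alone
- salt_shaker: glass salt shaker with a grey cap, 44 mm in diameter and 90 mm tall, origin at the centre of its underside; leave it alone
Mind the look-alikes: they are no part of the job. Leave any blue or purple look-alike of the cell alone.

How it is judged (in metres and radians):
On the way, in this order (a step that is already met when the one before it is completed fails the run):
1. the cell is lifted clear of the stand (height (world z) of cell above 0.06 m), for 0.1 s.
2. the cell's blade has dropped into the slot of the ring in the well (horizontal distance between cell and tester below 0.004 m and z of cell in the frame of tester below 0.0275 m), for 0.1 s.
At the end, for the whole second after the job is handed in: The cell stands upright (within 4 degrees) and at rest in the well, within 4 mm of its centre, its blade in the slot and its foot down on the ring (origin less than 27 mm above the tester's origin), its clear faces square to the light path within 8 degrees (0.14 rad), and the fingers have let go (horizontal distance between cell and tester below 0.004 m and z of cell in the frame of tester below 0.027 m and angle between cell's own z axis and vertical below 0.07 rad and angle between the x axis of cell and the x axis of tester, either way round below 0.14 rad and linear speed of cell below 0.02 m/s and contact force between the fingers and cell below 0.1 N); the robot touches nothing.
It fails at once if the cell is pressed or forced against the tester with more than 25 N (contact force between cell and tester above 25 N).
It fails at once if the tumbler is moved more than 2 cm (distance of tumbler from where it was at the start of the episode above 0.02 m).
It fails at once if the mug is moved more than 2 cm (distance of mug from where it was at the start of the episode above 0.02 m).
It fails at once if the salt shaker is moved more than 2 cm (distance of salt_shaker from where it was at the start of the episode above 0.02 m).
It also fails if it takes over 51 s, if anything falls off the work surface, if the arm or the gripper's body presses on something with over 40 N, if the wrist force passes 120 N, or if a joint passes its speed limit or range.

## Working session

There is one attempt and no reset: what is moved stays moved. The work goes in short steps, Python scripts to look and compute and a tool call to move; the robot and the scene stay as the last step left them, time stands still between calls to the robot, and variables do not carry over. Pictures are saved under pics/ and viewed, at most 10 in all, crops included, and the job is handed in when it is done.

Besides the shell and the picture viewer there is one more tool, called after "Call:" by a JSON object that holds its "api" and its "payload". arm_command: Moves the arm, as the interface text tells. Its arguments: {"type":"object","properties":{"plan":{"type":"array"},"newtons":{"type":"number"}},"required":["plan"]}

```bash
mkdir -p pics; cat > h.py <<'E'
import numpy as np, cv2
from scipy.spatial.transform import Rotation as R
from cell import manip, eyes, ticket
def shot(n):
    c=eyes.camera(n); np.savez('pics/%s.npz'%n,**{k:np.array(v) for k,v in c.items()}); return c
def load(n): return dict(np.load('pics/%s.npz'%n))
def cam_R(c):
    o=np.array(c['orientation'],float)
    return o if o.shape==(3,3) else R.from_euler('xyz',o).as_matrix()
def pt(c,u,v,z=None,plane=None):
    d=np.array([(u-c['cx'])/c['fx'],(v-c['cy'])/c['fy'],1.]); e=np.array(c['eye'],float); w=cam_R(c)@d
    if plane is not None: return e+w*(plane-e[2])/w[2]
    if z is None: z=np.median(c['z_map'][int(v)-1:int(v)+2,int(u)-1:int(u)+2])
    return e+w*z
E
python3 - <<'E'
from h import *
for n in('top','scene'):
    c=shot(n); cv2.imwrite(f'pics/{n}0.png',c['img']); print(n,c['eye'],c['orientation'],c['fx'],c['cx'],c['cy'])
print(manip.read_state())
E
```

```text
top [ 413.54036276   51.85966009 1298.52904621] [-3.05595568 -0.01491375 -1.55745436] 603.5285765476942 302.82034726408995 242.54716555040764
scene [-172.42774036   78.08065067 1381.57338717] [-2.67273346  0.0051649  -1.64305207] 591.7506485673409 322.13931304394566 238.6170766392842
{'clock': 0.1, 'joints': array([-1.21259207e+00,  3.00401873e-01,  1.52149571e+00, -3.72516701e-05,
        1.32069409e+00, -6.65980104e-02]), 'qd': array([-0.00097032, -0.00068652, -0.00255551, -0.00117554, -0.00061099,
       -0.00099608]), 'effort': array([ 4.57002234e-04, -5.32645333e+01, -3.53283656e+01,  7.09144771e-02,
        2.34898890e-02, -7.26737676e-05]), 'eef_pos': array([ 226.58762283, -500.90955258,  204.96041493]), 'eef_rot': array([-3.14059345e+00, -3.04799121e-05,  4.24811489e-01]), 'wrist_force': array([0.64878634, 0.57596108, 0.48328905]), 'moment': array([ 0.00788795,  0.05258395, -0.00397494]), 'finger_force': 0.0, 'finger_gap': 93.88285319711169}
```

View pics/top0.png

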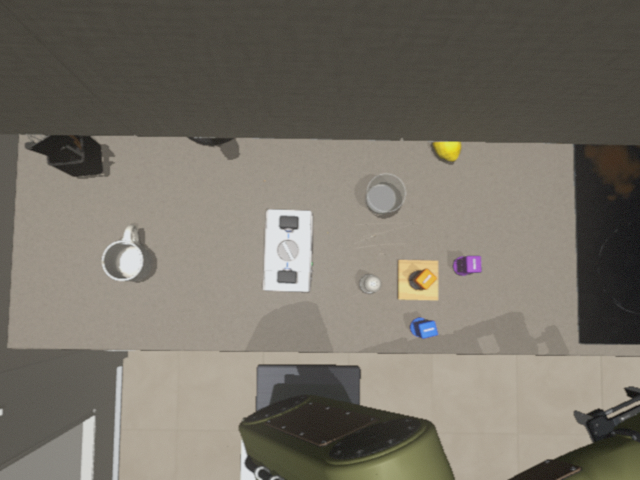

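View pics/scene0.png

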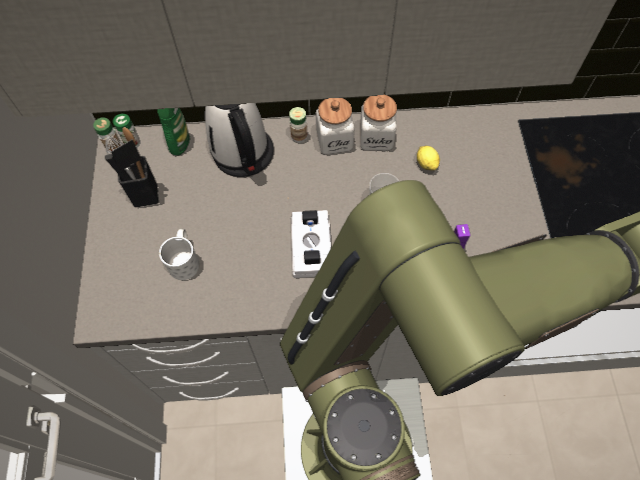

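The top view shows three candidates. The orange cap at (425,279) on the wooden stand is the target. The purple one at (468,265) and the blue one at (424,328) are look-alikes to leave alone. The tester is at (288,251), the salt shaker at (370,284), the tumbler at (385,197) and the mug at (125,260). Next is a close crop to check the choice.

```bash
python3 - <<'E'
from h import *
c=load('top');i=c['img']
a=cv2.resize(i[245:345,350:490],None,fx=5.5,fy=5.5,interpolation=cv2.INTER_CUBIC)[:,:]
cv2.imwrite('pics/c1.png',a)
b=cv2.resize(i[205:297,255:320],None,fx=6,fy=6,interpolation=cv2.INTER_CUBIC)
cv2.imwrite('pics/c2.png',b)
hsv=cv2.cvtColor(i,cv2.COLOR_BGR2HSV)
print('cap z',pt(c,425,279),'stand',pt(c,403,295),'deck',pt(c,300,230),'table',pt(c,330,330), 'shaker',pt(c,370,284))
# world positions
for n,u,v,h in(('cap',425.5,279.5,97),('tester',288.5,251,45),('stand',418.5,280,15),('turA',289,223,76),('turB',287.5,277,76),('blue',427,329,89),('purple',473,265,89)): print(n,pt(c,u,v,plane=h))
E
```

```text
cap z [ 447.51815429 -209.1187649    97.80965759] stand [ 415.27501143 -179.82909581   16.53484863] deck [547.66482177  40.83804424  44.54245673] table [338.8120022  -26.50014495   0.59932465] shaker [ 436.23077031 -100.36152835   89.950802  ]
cap [ 446.55914673 -210.290755     97.        ]
tester [503.30908313  64.17517314  45.        ]
stand [ 447.54433826 -213.22496374   15.        ]
turA [558.30999496  63.73120514  76.        ]
turB [448.34771915  65.08223711  76.        ]
blue [ 348.29097615 -214.63162219   89.        ]
purple [ 477.2522676  -308.10132639   89.        ]
```

View pics/c1.png

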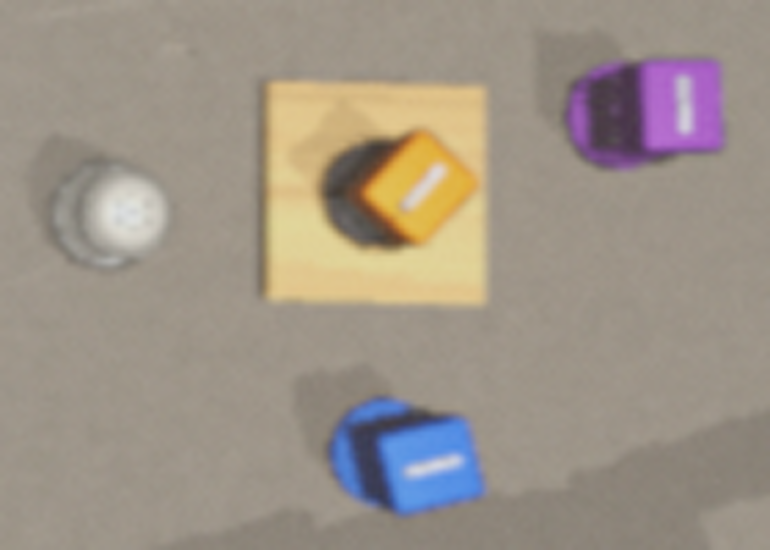

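View pics/c2.png

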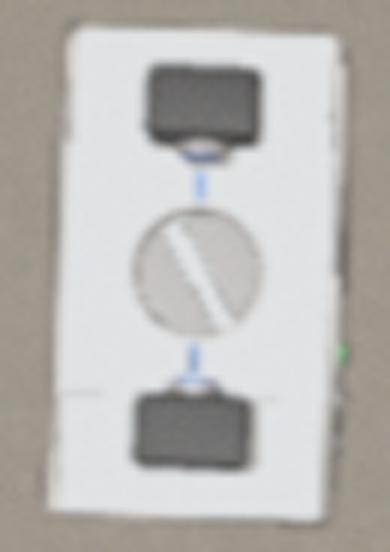

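The close crop confirms the choice: orange cap on the stand, white line running up-right. The tester's slot runs from upper-left to lower-right, about 0.55 rad counterclockwise of the light path. I'll hover over the tester first for a close wrist look.

Call:
{"api": "arm_command", "payload": {"plan": [[1,0.0346,-0.0286,0,0],[1,0.0346,-0.0286,0,0],[1,0.0346,-0.0286,0,0],[1,0.0346,-0.0286,0,0],[1,0.0346,-0.0286,0,0],[1,0.0346,-0.0286,0,0],[1,0.0346,-0.0286,0,0],[1,0.0346,-0.0286,0,0],[1,0.0346,-0.0286,0,0],[1,0.0346,-0.0286,0,0],[1,0.0346,-0.0286,0,0],[1,0.0346,-0.0286,0,0],[1,0.0346,-0.0286,0,0],[1,0.0346,-0.0286,0,0],[1,0,0,0,0],[1,0,0,0,0],[1,0,0,0,0]]}}

```text
clock: 2.22
eef_pos: [502.7, 62.5, 205.5]
eef_rot: [3.142, 0.0, 0.424]
wrist_force: [-0.1, 0.7, -0.3]
finger_gap: 94.0
finger_force: 0.0
```

```bash
python3 - <<'E'
from h import *
c=shot('wrist'); cv2.imwrite('pics/w1.png',c['img']); print(c['eye'],c['orientation'],c['fx'],c['cx'],c['cy'])
s=manip.read_state();print(s['clock'],s['eef_pos'],s['eef_rot'],s['wrist_force'])
E
```

```text
[578.5840875   95.72892712 385.37341712] [ 2.85663972e+00  3.53068219e-04 -1.14569123e+00] 336.8665219160672 314.874278553119 237.91574366775404
2.275 [502.81030428  62.50235221 205.56366143] [ 3.14148883e+00 -9.95931104e-05  4.23567597e-01] [0.17802745 0.82132174 0.33300998]
```

View pics/w1.png

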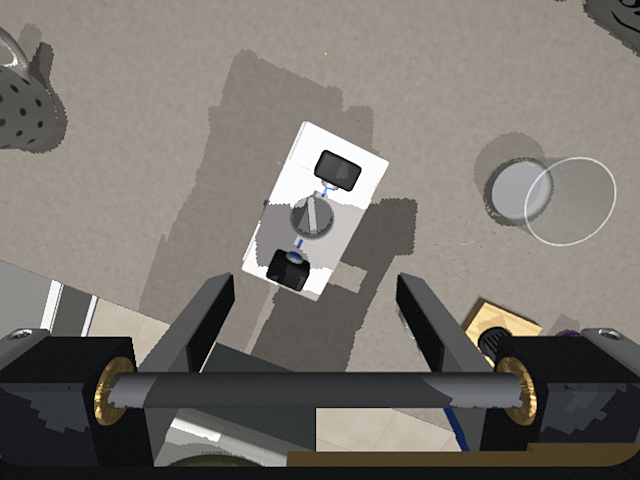

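The wrist view shows the tester with the well at about (312,216), turrets at (338,170) and (288,269), and the slot running (309,200)–(315,232). I'll enlarge it.

```bash
python3 - <<'E'
from h import *
c=load('wrist');i=c['img'][110:310,235:395]
i=np.clip(i.astype(float)*1.3,0,255).astype(np.uint8)
cv2.imwrite('pics/c3.png',cv2.resize(i[:,:],(640,800))[0:0] if 0 else cv2.resize(c['img'][150:292,250:380],None,fx=4.2,fy=4.2,interpolation=cv2.INTER_CUBIC))
E
```

```text
(no output)
```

View pics/c3.png

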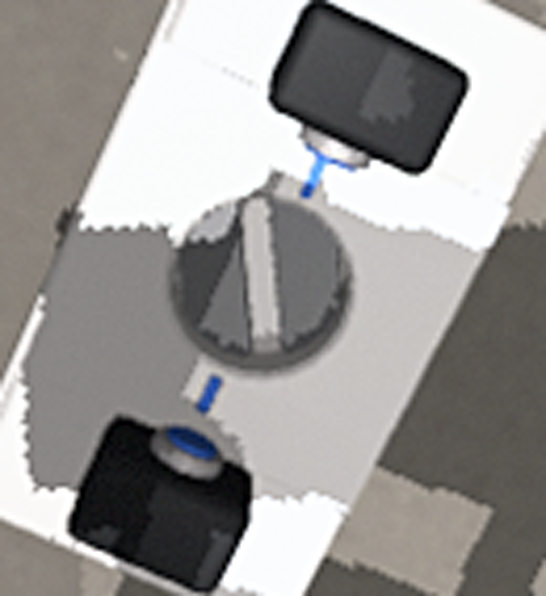

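```bash
python3 - <<'E'
from h import *
c=load('wrist')
P=lambda a,b,h: pt(c,250+(a+.5)/4.2-.5,150+(b+.5)/4.2-.5,plane=h)[:2]
print('well',P(261.5,285,45)); 
for a,b in((170,285),(353,285),(261,195),(261,375)): print(P(a,b,45))
ang=lambda d: np.arctan2(d[1],d[0])
for h in(31,23): print('slot',ang(P(256,200,h)-P(265,345,h)), (P(256,200,h)+P(265,345,h))/2)
print('path',ang(P(320,158,45)-P(203,410,45)), 'mid',(P(307,193,45)+P(216,378,45))/2)
A=P(371,88,76);B=P(160,502,76);print('tur',A,B,ang(A-B),(A+B)/2,np.hypot(*(A-B)))
t=load('top')
Q=lambda a,b,h: pt(t,255+(a+.5)/6-.5,205+(b+.5)/6-.5,plane=h)[:2]
print('top well',Q(198,273,45)); A=Q(204,104,76);B=Q(194,432,76);print(A,B,ang(A-B),(A+B)/2)
for h in(31,23): print('slot',ang(Q(172,228,h)-Q(230,325,h)),(Q(172,228,h)+Q(230,325,h))/2)
S=lambda a,b,h: pt(t,350+(a+.5)/5.5-.5,245+(b+.5)/5.5-.5,plane=h)[:2]
print('cap',S(420,188,97),ang(S(443,168,97)-S(405,207,97)))
cs=[(428,133),(478,184),(414,243),(365,190)];w=[S(a,b,97) for a,b in cs]
print('corners',np.mean(w,0),ang(w[0]-w[3]),[np.hypot(*(w[k]-w[k-1])) for k in range(4)])
print('stand',np.mean([S(a,b,15) for a,b in((266,82),(487,88),(486,303),(264,298))],0))
m=c['z_map'];print('deck z',[pt(c,345,220)[2],pt(c,300,180)[2]])
E
```

```text
well [506.4993894   66.62647929]
[497.20286265  87.15736665]
[515.7954815   46.09655183]
[526.7763499   75.87770097]
[485.3626265   57.25875764]
slot 0.4831226534236348 [506.16730088  66.8754113 ]
slot 0.48312265342363464 [504.53248782  66.22404154]
path -0.0027747623929641205 mid [505.89648178  66.5868394 ]
tur [562.3801185   65.61187828] [455.80006251  69.59137516] -0.03732076383462436 [509.09009051  67.60162672] 106.65432353931675
top well [505.19444534  66.11228159]
[560.51965914  64.61432534] [449.17315319  66.27478916] -0.014911475986543495 [504.84640616  65.44455725]
slot 0.5528477154467112 [505.01971773  65.21101992]
slot 0.5528477154467113 [505.59708899  65.29528692]
cap [ 448.01987812 -211.20591121] -0.7701051304883132
corners [ 448.22187729 -211.66660723] -0.8311526411478369 [np.float64(31.13127620135565), np.float64(25.70867799389146), np.float64(31.860676151350976), np.float64(25.93370116463535)]
stand [ 448.41605558 -211.98486362]
deck z [np.float64(45.5458378846746), np.float64(45.430272525572775)]
```

Call:
{"api": "arm_command", "payload": {"plan": [[1,-0.0232,0.0325,0,0],[1,-0.0232,0.0325,0,0],[1,-0.0232,0.0325,0,0],[1,-0.0232,0.0325,0,0],[1,-0.0232,0.0325,0,0],[1,-0.0232,0.0325,0,0],[1,-0.0232,0.0325,0,0],[1,0,0,0,0.1734],[1,0,0,0,0.1734],[1,0,0,0,0.1734],[1,0,0,0,0.1734],[1,0,0,0,0.1734],[1,0,0,0,0.1734],[1,0,0,0,0.1734],[1,0,0,0.04,0],[1,0,0,0,0],[1,0,0,0,0]]}}

```text
clock: 4.4
eef_pos: [449.0, -211.3, 166.7]
eef_rot: [-3.141, -0.001, -0.789]
wrist_force: [0.5, 0.4, -0.1]
finger_gap: 94.2
finger_force: 0.0
```

```bash
python3 - <<'E'
from h import *
c=shot('wrist'); i=c['img']; print(c['eye'],c['orientation'])
s=manip.read_state();print(s['clock'],s['eef_pos'],s['eef_rot'],s['joints'])
hsv=cv2.cvtColor(i,cv2.COLOR_BGR2HSV); m=((hsv[...,0]>6)&(hsv[...,0]<22)&(hsv[...,1]>180)&(hsv[...,2]>120)).astype(np.uint8)
# project expected cap centre
e=np.array(c['eye'],float);p=cam_R(c).T@(np.array([448.3,-211.6,97])-e);u,v=p[0]/p[2]*c['fx']+c['cx'],p[1]/p[2]*c['fy']+c['cy'];print('expect',u,v)
u,v=int(u),int(v);print(u-60,v-60)
cv2.imwrite('pics/c4.png',cv2.resize(i[max(0,v-60):v+60,u-70:u+70],None,fx=4.5,fy=4.5,interpolation=cv2.INTER_CUBIC))
E
```

```text
[ 507.55342692 -270.46940273  346.72511024] [ 2.85669055e+00  1.51714311e-03 -2.35864619e+00]
4.45 [ 449.16678041 -211.34838894  166.95541648] [-3.14108720e+00 -1.80753522e-03 -7.89166174e-01] [-5.13592405e-01  2.16469702e-01  1.71925106e+00 -5.83089306e-06
  1.20399502e+00  1.84637173e+00]
expect 315.9691065144766 250.67852356449464
255 190
```

View pics/c4.png

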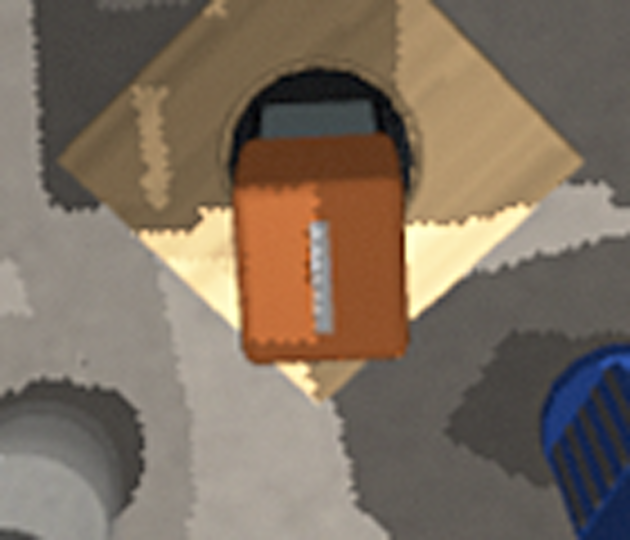

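Close view: orange cap on the stand, top corners near crop (236,185), (405,178), (410,355), (245,362), with the white line nearly vertical, i.e. along tool x. This is the right object, and the fingers will straddle the 30 mm sides.

```bash
python3 - <<'E'
from h import *
c=load('wrist')
P=lambda a,b: pt(c,245+(a+.5)/4.5-.5,190+(b+.5)/4.5-.5,plane=97)[:2]
w=[P(*q) for q in((236,185),(405,178),(410,355),(245,362))]
x=[np.hypot(*(w[k]-w[k-1])) for k in range(4)];print('sizes',x,'centre',np.mean(w,0))
ang=lambda d: np.arctan2(d[1],d[0])
print('x axis from sides',ang(w[2]-w[1]),ang(w[3]-w[0]),'line',ang(P(322,332)-P(319,222)),(P(322,332)+P(319,222))/2)
print(pt(c,316,251))
s=manip.read_state();y=s['eef_rot'][2];d=np.mean(w,0)-s['eef_pos'][:2]
print('tool dx,dy',d@[np.cos(y),np.sin(y)],d@[np.sin(y),-np.cos(y)])
E
```

```text
sizes [np.float64(32.388152797599474), np.float64(28.836148377326392), np.float64(32.30591969597175), np.float64(29.144755974919644)] centre [ 448.36771079 -212.37678653]
x axis from sides 2.3974950859284263 2.3879687295101846 line 2.380408745748822 [ 448.01300343 -211.16578785]
[ 448.43570332 -211.76687856   98.4266234 ]
tool dx,dy 0.1670272833794025 1.2915942664723998
```

Call:
{"api": "arm_command", "payload": {"newtons": 20, "plan": [[1,0,0.0007,0.02,-0.035],[1,0,0,0.028,0],[1,0,0,0.028,0],[1,0,0,0.018,0],[1,0,0,0.01,0],[1,0,0,0,0],[-0.1,0,0,0,0],[-0.2,0,0,0,0],[-0.5,0,0,0,0],[-0.6,0,0,0,0],[-0.6,0,0,0,0],[-0.6,0,0,0,0]]}}

```text
clock: 5.95
eef_pos: [448.3, -211.4, 61.4]
eef_rot: [3.142, 0.0, -0.754]
wrist_force: [0.4, 0.2, -0.1]
finger_gap: 37.4
finger_force: 0.0
```

Call:
{"api": "arm_command", "payload": {"plan": [[-0.6,0,0,0,0],[-0.6,0,0,0,0],[-0.6,0,0,0,0],[-0.6,0,0,0,0]]}}

```text
clock: 6.45
eef_pos: [448.3, -211.4, 61.4]
eef_rot: [3.142, 0.0, -0.754]
wrist_force: [-0.1, 0.7, -0.7]
finger_gap: 29.9
finger_force: 19.9
```

Call:
{"api": "arm_command", "payload": {"plan": [[-0.6,0,0,-0.02,0],[-0.6,0,0,-0.045,0],[-0.6,0,0,-0.045,0],[-0.6,0,0,0,0],[-0.6,-0.0185,-0.0302,0,0],[-0.6,-0.0185,-0.0302,0,0],[-0.6,-0.0185,-0.0302,0,0],[-0.6,-0.0185,-0.0302,0,0],[-0.6,-0.0185,-0.0302,0,0],[-0.6,-0.0185,-0.0302,0,0],[-0.6,-0.0185,-0.0302,0,0],[-0.6,-0.0185,-0.0302,0,0],[-0.6,0,0,0,-0.172],[-0.6,0,0,0,-0.172],[-0.6,0,0,0,-0.172],[-0.6,0,0,0,-0.172],[-0.6,0,0,0,-0.172],[-0.6,0,0,0,-0.172],[-0.6,0,0,0,-0.172],[-0.6,0,0,0,-0.172]]}}

```text
clock: 8.95
eef_pos: [505.2, 66.0, 169.9]
eef_rot: [-3.14, 0.002, 0.628]
wrist_force: [0.6, -0.6, -1.7]
finger_gap: 30.1
finger_force: 19.9
```

Call:
{"api": "arm_command", "payload": {"plan": [[-0.6,0,0,0,0],[-0.6,0,0,0,0]]}}

```text
clock: 9.2
eef_pos: [505.6, 66.1, 170.8]
eef_rot: [-3.141, 0.001, 0.618]
wrist_force: [0.8, 0.3, -2.3]
finger_gap: 29.7
finger_force: 19.9
```

```bash
python3 - <<'E'
from h import *
s=manip.read_state();print(s['clock'],s['eef_pos'],s['eef_rot'],s['wrist_force'],s['moment'])
c=shot('wrist');i=c['img'];t=shot('top')
cv2.imwrite('pics/c5.png',np.hstack([i[110:380,190:450],cv2.resize(t['img'][205:295,250:330],None,fx=3,fy=3)]))
E
```

```text
9.2 [505.55539592  66.07326838 170.80446314] [-3.14103442e+00  8.10287969e-04  6.18105459e-01] [ 0.81689777  0.25142249 -2.27611428] [ 0.01336052 -0.0046546  -0.08011784]
```

View pics/c5.png

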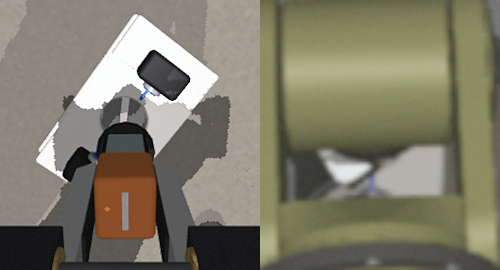

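The view shows the cell held upright over the well, white line centred between the fingers. Descending now.

Call:
{"api": "arm_command", "payload": {"newtons": 15, "plan": [[-0.6,0,0,0.025,0],[-0.6,0,0,0.025,0],[-0.6,0,0,0.013,0],[-0.6,0,0,0.003,0],[-0.6,0,0,0.002,0],[-0.6,0,0,0.002,0],[-0.6,0,0,0.002,0],[-0.6,0,0,0.001,0],[-0.6,0,0,0,0],[-0.6,0,0,0,0]]}}

```text
clock: 10.55
eef_pos: [505.8, 66.1, 98.5]
eef_rot: [3.142, -0.0, 0.622]
wrist_force: [0.1, -0.0, -0.9]
finger_gap: 29.9
finger_force: 14.9
```

Call:
{"api": "arm_command", "payload": {"plan": [[-0.6,0,0,0.001,0],[-0.6,0,0,0.001,0],[-0.6,0,0,0.001,0],[-0.6,0,0,0,0]]}}

```text
clock: 11.05
eef_pos: [506.0, 66.1, 95.9]
eef_rot: [3.141, -0.001, 0.622]
wrist_force: [-0.8, 0.4, 4.8]
finger_gap: 30.2
finger_force: 15.0
```

```bash
python3 - <<'E'
from h import *
s=manip.read_state();print(s['clock'],s['eef_pos'],s['eef_rot'],s['wrist_force'],s['moment'])
c=shot('wrist');i=c['img'];print(c['eye'],c['orientation'])
cv2.imwrite('pics/c6.png',cv2.resize(i[150:350,220:410],None,fx=3,fy=3,interpolation=cv2.INTER_CUBIC))
E
```

```text
11.05 [505.99606952  66.10056278  95.85011246] [ 3.14127126e+00 -5.20516229e-04  6.22031809e-01] [-0.76562291  0.3841846   4.82507143] [-0.03159428  0.27717442 -0.04221348]
[573.57560896 113.45008529 275.77616942] [ 2.85728277e+00 -1.65502260e-04 -9.47355889e-01]
```

View pics/c6.png

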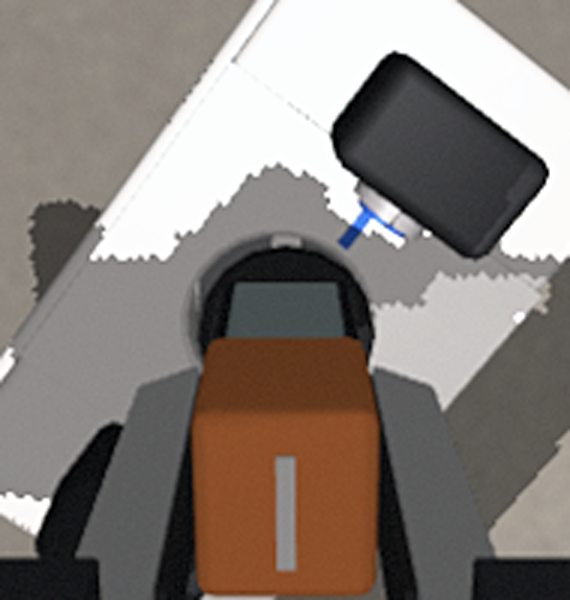

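Contact at about 6 N with the foot (crop circle ~200–373) on the well's rim. The well arc shows more on the left and top, so the foot is slightly off. I'll fit both circles numerically.

```bash
python3 - <<'E'
from h import *
c=load('wrist');g=cv2.cvtColor(c['img'],cv2.COLOR_BGR2GRAY).astype(int)
for v in (226,228,230,232,235,238,242,246,250,254,258,262): print(v,'L',g[v,278:298],'R',g[v,332:352])
print('cols')
for u in (296,300,305,312,320,325,330): print(u,g[222:244,u])
from math import cos,sin
e=np.array(c['eye'],float);M=cam_R(c).T
def pr(x,y,z):
    p=M@(np.array([x,y,z])-e);return p[0]/p[2]*c['fx']+c['cx'],p[1]/p[2]*c['fy']+c['cy']
for n,x,y,z,r in(('foot',506,66.1,52.5,21),('well',506,66.1,45,22.2)):
    q=np.array([pr(x+r*cos(a),y+r*sin(a),z) for a in np.linspace(0,6.28,400)]);print(n,'umin',q[:,0].min(),'umax',q[:,0].max(),'vmin',q[:,1].min(), 'v at umin',q[q[:,0].argmin(),1])
E
```

```text
226 L [242 254 255 255 249 225 255 255 175 127 138 140 140 141 142 141 140 142
 139 141] R [141 144 150 112  59  46  44  76 115 251 255 250 224 255 255 255 254 188
 103 135]
228 L [164 113 209 179 126 131 130 133 139 140 142 142 142 142 139 140 142 142
 143 140] R [148 135  86  54  55  56  47  87 127 130 214 183 127 127 120 200 255 255
 255 255]
230 L [255 199 132 140 139 141 142 140 139 141 141 140 140 141 142 140 142 142
 138 135] R [107  56  49  55  52  72 124 145 143 141 141 140 141 141 140 136 125 205
 231 255]
232 L [172 128 137 139 142 143 143 143 141 140 141 143 142 144 144 138 130 124
 107  95] R [142 136 101  63 104 141 145 142 140 142 141 141 141 140 141 141 139 139
 134 127]
235 L [138 142 141 141 139 140 142 141 140 143 142 142 130 117 108  85  70  69
  69  71] R [ 94 111 121 136 143 142 140 141 141 140 140 141 142 142 142 140 142 141
 141 140]
238 L [141 142 141 141 140 142 141 142 140 132 120 107  88  72  68  73  74  69
  59  40] R [ 12  38  54  91 114 119 129 140 141 141 140 142 141 140 142 141 141 141
 141 140]
242 L [142 142 141 142 140 144 135 122 106  76  68  70  
[... 1163 characters left out ...]
9
  25  25  17  18]
305 [141 140 141 141 143 133 121  94  69  71  76  51   9   9  24  26  21  22
  22  23  21  15]
312 [141 141 140 144 138 116 125 144 149 132  75   5  18  23  19  18  25  22
  20  19  21  10]
320 [142 140 140 143 143 137 119  97  96  93  59   9  11  23  21  26  24  21
  23  18  16  14]
325 [141 140 140 142 141 143 144 130 111  86  71  51  13  17  20  22  22  22
  23  21  19   9]
330 [141 141 141 141 141 141 142 140 144 138 121 103  81  64  41   4  11  23
  21  21  17  18]
foot umin 283.5863811987089 umax 343.1870222613055 vmin 232.69437501972374 v at umin 260.7983824390498
well umin 282.8520261268505 umax 344.0055317969369 vmin 228.24504071913293 v at umin 257.1919347442351
```

Call:
{"api": "arm_command", "payload": {"plan": [[-0.6,0,0,-0.002,0],[-0.6,0,-0.002,0,0],[-0.6,0,0,0.001,0],[-0.6,0,0,0.001,0],[-0.6,0,0,0.001,0],[-0.6,0,0,0,0]]}}

```text
clock: 11.85
eef_pos: [504.6, 67.7, 94.3]
eef_rot: [-3.141, 0.0, 0.622]
wrist_force: [0.3, 0.4, -1.9]
finger_gap: 30.1
finger_force: 15.0
```

```bash
python3 - <<'E'
from h import *
s=manip.read_state();print(s['clock'],s['eef_pos'],s['eef_rot'],s['wrist_force'],s['moment'])
E
```

```text
11.85 [504.58773782  67.68700979  94.32352762] [-3.14148395e+00  1.52535088e-04  6.21992695e-01] [ 0.30763077  0.43047108 -1.94677882] [ 0.01918805 -0.03575188 -0.01525371]
```

It slipped into the mouth freely. Continuing down to the ring, expected at TCP z ≈ 88.4.

Call:
{"api": "arm_command", "payload": {"plan": [[-0.6,0,0,0.001,0],[-0.6,0,0,0.001,0],[-0.6,0,0,0.001,0],[-0.6,0,0,0.001,0],[-0.6,0,0,0,0],[-0.6,0,0,0,0]]}}

```text
clock: 12.6
eef_pos: [504.6, 67.7, 90.5]
eef_rot: [3.142, -0.0, 0.622]
wrist_force: [0.0, -0.0, -1.6]
finger_gap: 29.9
finger_force: 15.0
```

Call:
{"api": "arm_command", "payload": {"plan": [[-0.6,0,0,0.0007,0],[-0.6,0,0,0.0007,0],[-0.6,0,0,0,0]]}}

```text
clock: 12.98
eef_pos: [504.6, 67.7, 89.0]
eef_rot: [-3.141, 0.0, 0.622]
wrist_force: [0.0, -0.0, -1.9]
finger_gap: 29.7
finger_force: 15.0
```

Call:
{"api": "arm_command", "payload": {"plan": [[-0.6,0,0,0.0005,0],[-0.6,0,0,0.0005,0],[-0.6,0,0,0,0]]}}

```text
clock: 13.35
eef_pos: [504.7, 67.7, 88.1]
eef_rot: [3.141, -0.0, 0.622]
wrist_force: [0.0, -0.6, -0.7]
finger_gap: 29.9
finger_force: 15.0
```

Call:
{"api": "arm_command", "payload": {"plan": [[-0.6,0,0,0.0005,0],[-0.6,0,0,0,0]]}}

```text
clock: 13.6
eef_pos: [504.7, 67.7, 87.7]
eef_rot: [3.142, -0.0, 0.622]
wrist_force: [0.1, 0.2, 1.4]
finger_gap: 29.7
finger_force: 15.0
```

Lightly resting on the ring (about 3 N). Now the slow clockwise sweep (positive roll).

Call:
{"api": "arm_command", "payload": {"plan": [[-0.6,0,0,0,0.02],[-0.6,0,0,0,0.02],[-0.6,0,0,0,0.02],[-0.6,0,0,0,0]]}}

```text
clock: 14.1
eef_pos: [504.6, 67.7, 87.4]
eef_rot: [-3.141, 0.0, 0.562]
wrist_force: [-0.2, 0.8, -1.7]
finger_gap: 30.2
finger_force: 15.0
```

Call:
{"api": "arm_command", "payload": {"plan": [[-0.6,0,0,0.0003,0],[-0.6,0,0,0,0]]}}

```text
clock: 14.35
eef_pos: [504.6, 67.7, 87.2]
eef_rot: [-3.142, 0.0, 0.562]
wrist_force: [0.2, -0.0, -2.7]
finger_gap: 29.8
finger_force: 15.0
```

The force vanished at yaw 0.56, so the blade is over the slot. Lowering.

Call:
{"api": "arm_command", "payload": {"plan": [[-0.6,0,0,0.0007,0.015],[-0.6,0,0,0.0007,0],[-0.6,0,0,0,0]]}}

```text
clock: 14.72
eef_pos: [504.6, 67.7, 85.8]
eef_rot: [-3.142, 0.0, 0.547]
wrist_force: [0.8, -0.2, -1.7]
finger_gap: 29.8
finger_force: 15.0
```

Call:
{"api": "arm_command", "payload": {"plan": [[-0.6,0,0,0.001,0],[-0.6,0,0,0.001,0],[-0.6,0,0,0,0]]}}

```text
clock: 15.1
eef_pos: [504.6, 67.7, 83.7]
eef_rot: [-3.141, 0.0, 0.547]
wrist_force: [0.3, -0.1, -1.9]
finger_gap: 30.1
finger_force: 15.0
```

Call:
{"api": "arm_command", "payload": {"plan": [[-0.6,0,0,0.0007,0],[-0.6,0,0,0.0005,0],[-0.6,0,0,0.0004,0],[-0.6,0,0,0,0]]}}

```text
clock: 15.6
eef_pos: [504.7, 67.7, 82.4]
eef_rot: [3.142, -0.0, 0.547]
wrist_force: [-0.4, -0.0, 1.0]
finger_gap: 30.0
finger_force: 15.0
```

Call:
{"api": "arm_command", "payload": {"plan": [[-0.6,0,0,0.0004,0],[-0.6,0,0,0,0]]}}

```text
clock: 15.85
eef_pos: [504.8, 67.7, 82.3]
eef_rot: [3.141, -0.0, 0.547]
wrist_force: [-1.7, 0.8, 5.8]
finger_gap: 30.2
finger_force: 15.0
```

Foot down on the ring. I'll ease the force slightly, then turn clockwise in two stages.

Call:
{"api": "arm_command", "payload": {"plan": [[-0.6,0,0,-0.0004,0],[-0.6,0,0,0,0.03],[-0.6,0,0,0,0.03],[-0.6,0,0,0,0.03],[-0.6,0,0,0,0.03],[-0.6,0,0,0,0.03],[-0.6,0,0,0,0]]}}

```text
clock: 16.73
eef_pos: [504.8, 67.5, 82.3]
eef_rot: [3.141, -0.0, 0.396]
wrist_force: [0.6, -3.0, 2.1]
finger_gap: 29.7
finger_force: 15.0
```

```bash
python3 - <<'E'
from h import *
s=manip.read_state();print(s['clock'],s['eef_pos'],s['eef_rot'],s['wrist_force'],s['moment'])
E
```

```text
16.725 [504.75399583  67.47088747  82.32051586] [ 3.14116346e+00 -1.69215238e-04  3.96352489e-01] [ 0.55887048 -3.00048724  2.09848971] [-0.61221218 -0.11782311  0.01488321]
```

Call:
{"api": "arm_command", "payload": {"plan": [[-0.6,0,0,0,0.03],[-0.6,0,0,0,0.03],[-0.6,0,0,0,0.03],[-0.6,0,0,0,0.03],[-0.6,0,0,0,0.03],[-0.6,0,0,0,0.03],[-0.6,0,0,0,0.03],[-0.6,0,0,0,0]]}}

```text
clock: 17.73
eef_pos: [504.7, 67.6, 82.3]
eef_rot: [3.141, -0.0, 0.185]
wrist_force: [1.4, -4.8, 4.1]
finger_gap: 29.7
finger_force: 15.0
```

```bash
python3 - <<'E'
from h import *
s=manip.read_state();print(s['clock'],s['eef_pos'],s['eef_rot'],s['wrist_force'],s['moment'])
E
```

```text
17.725 [504.70170165  67.56908758  82.31501956] [ 3.14135709e+00 -1.40951515e-04  1.85492164e-01] [ 1.43442903 -4.79134486  4.07703169] [-1.24491885 -0.22621423 -0.02546248]
```

Call:
{"api": "arm_command", "payload": {"plan": [[-0.6,0,0.0006,-0.0002,0],[-0.6,0,0,0,0.03],[-0.6,0,0,0,0.03],[-0.6,0,0,0,0.03],[-0.6,0,0,0,0.03],[-0.6,0,0,0,0]]}}

```text
clock: 18.48
eef_pos: [504.7, 67.2, 82.3]
eef_rot: [-3.141, 0.0, 0.066]
wrist_force: [1.5, 0.3, -0.6]
finger_gap: 30.4
finger_force: 15.0
```

```bash
python3 - <<'E'
from h import *
s=manip.read_state();print(s['clock'],s['eef_pos'],s['eef_rot'],s['wrist_force'],s['moment'])
c=shot('wrist');cv2.imwrite('pics/c7.png',cv2.resize(c['img'][140:360,210:420],None,fx=2.7,fy=2.7,interpolation=cv2.INTER_CUBIC))
E
```

```text
18.475 [504.67728384  67.18578827  82.34639458] [-3.14138198e+00  1.82239176e-04  6.62633906e-02] [ 1.46777854  0.28562001 -0.58496814] [ 0.08190245 -0.34258558  0.04642162]
```

View pics/c7.png

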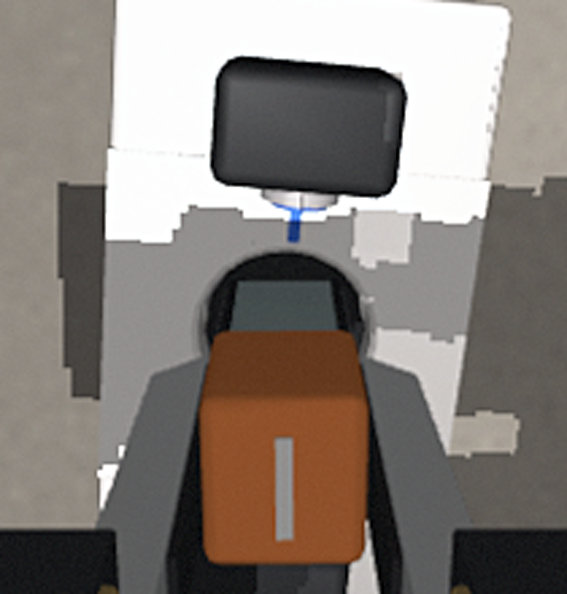

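The cell is seated in the well with its line aligned to the fingers. The turret's edge shows about 0.07 rad left to go, so one more gentle 0.05.

Call:
{"api": "arm_command", "payload": {"plan": [[-0.6,0,0,0,0.02],[-0.6,0,0,0,0.015],[-0.6,0,0,0,0.015],[-0.6,0,0,0,0]]}}

```text
clock: 19.02
eef_pos: [504.7, 67.2, 82.4]
eef_rot: [-3.141, 0.0, 0.017]
wrist_force: [1.6, 0.7, -2.4]
finger_gap: 30.0
finger_force: 15.0
```

```bash
python3 - <<'E'
from h import *
s=manip.read_state();print(s['clock'],s['eef_pos'],s['eef_rot'],s['wrist_force'],s['moment'])
E
```

```text
19.025 [504.6710245   67.16230058  82.35218331] [-3.14147334e+00  1.88461450e-04  1.66931524e-02] [ 1.59922862  0.69465106 -2.44340584] [ 0.32588969 -0.32649026  0.07000283]
```

Aligned within about 0.03 rad. Releasing and retreating straight up.

Call:
{"api": "arm_command", "payload": {"plan": [[-0.6,0,0,0.0002,0],[-0.2,0,0,0,0],[0.1,0,0,0,0],[0.1,0,0,0,0],[0.1,0,0,0,0],[0.1,0,0,-0.01,0],[0.1,0,0,-0.03,0],[0.1,0,0,-0.05,0],[0.1,0,0,-0.05,0],[0.1,0,0,0,0],[0.1,0,0,0,0]]}}

```text
clock: 20.4
eef_pos: [504.4, 67.1, 221.8]
eef_rot: [3.142, 0.001, 0.017]
wrist_force: [-0.6, -0.0, -0.2]
finger_gap: 51.8
finger_force: 0.0
```

```bash
python3 - <<'E'
from h import *
s=manip.read_state();print(s['clock'],s['eef_pos'],s['finger_gap'],s['wrist_force'])
c=shot('wrist');i=c['img'];hsv=cv2.cvtColor(i,cv2.COLOR_BGR2HSV)
m=((hsv[...,0]>4)&(hsv[...,0]<22)&(hsv[...,1]>150)).astype(np.uint8)
n,l,st,ce=cv2.connectedComponentsWithStats(m)
for k in np.argsort(-st[1:,4])[:2]+1: print(st[k],ce[k])
k=np.argmax(st[1:,4])+1;u,v=ce[k]
x0,y0,w,h,_=st[k]
for vv in (y0+h*0.5,y0+h*.7,y0+h*.85):
    print('cap top pt',pt(c,u,vv))
white=pt(c,u-15,y0+h*.7),pt(c,u+15,y0+h*.7);print(white)
cv2.imwrite('pics/c8.png',cv2.resize(i[140:360,210:420],None,fx=2.7,fy=2.7))
# line angle via min-area rect of grey line pixels inside the cap
b=i[y0:y0+h,x0:x0+w];g=((hsv[y0:y0+h,x0:x0+w,1]<70)&(hsv[y0:y0+h,x0:x0+w,2]>100)).astype(np.uint8)
n,l,st,ce=cv2.connectedComponentsWithStats(g)
for k in range(1,n):
    if st[k,4]>40:
        ys,xs=np.nonzero(l==k);f=np.polyfit(ys,xs,1);a,b_=ys.min(),ys.max()
        P=[pt(c,x0+np.polyval(f,q),y0+q,plane=118) for q in(a,b_)];d=P[1]-P[0];print(st[k],'yaw',np.arctan(d[1]/d[0]),'mid',(P[0]+P[1])/2)
E
```

```text
20.4 [504.40363922  67.0816891  221.81947849] 51.76707066832557 [-0.63648953 -0.04876463 -0.21828728]
[ 298  211   34   44 1310] [314.85954198 232.23053435]
[251 452  71   1  71] [286. 452.]
cap top pt [509.00937521  66.58116329 118.80052886]
cap top pt [501.0462191   66.43450601 118.97948841]
cap top pt [494.92402391  66.32194871 118.88473701]
(array([500.36039696,  79.65554293, 117.54610198]), array([501.35743232,  53.28536022, 119.19462921]))
[15 16  4 22 74] yaw 0.0497975992867484 mid [504.6019543   66.54269878 118.        ]
```

The cap top reads 118.8 mm against 118 mm expected when seated (deck readings run 0.5 mm high). It is level and centred, with yaw error at most about 0.06 rad. Handing in.

```bash
python3 -c "
from cell import ticket
print(ticket.sign_off())"
```

```text
the job is handed in; nothing more can be done
None
```

I seated the cell in the tester's well, turned its clear faces to within about 0.06 rad of the light path, let go, and handed the job in at about 20 s; the sign-off returned no verdict.

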